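# Point out the next cut on the carved panel

## Robot

A 6-joint arm with a two-finger parallel gripper is mounted at the origin on the work surface. World frame = base frame: x ahead of the robot, y to its left, z up, the work surface at z = 0. Lengths are in m, angles in rad, forces in N, time in s.
With the tool pointing down it reaches from about 0.3 to 0.825 m from the base axis. Payload 5.4 kg.
Tool frame: the origin (TCP) lies between the finger pads, 19 mm behind the fingertips; this is the grasp point; z points along the fingers, y is the line along which they close (so a half turn about z gives the same grasp; the last joint's range is limited). The gripper opens to 92 mm and grips with 3 to 60 N. Pads are 20 mm wide; open, the fingers measure 128 mm over their backs; the gripper's body (75 mm by 189 mm) begins 69 mm behind the grasp point.
Start: joints at [1.006, 0.158, 1.597, -0, 1.386, -0.21], TCP at [0.2, 0.539, 0.233] pointing down, gripper open.
Joint ranges: [-2.91, 2.91], [-0.94, 2.29], [0.18, 2.7], [-1.29, 4.43], [0.17, 2.64], [-3, 3]. Speed limits (rad/s): [2.57, 2.57, 3.14, 3.14, 3.14, 3.14].

## Interface

Orientations are given as a rotation vector (axis times angle).
In Python, from rig import * gives the robot as it stands.
- The arm moves only by the tool step_arm, never from a script. Its arguments are lists of equal length, an entry for each row: "gripper": the closure, from 0 (fully open) to 1 (shut); "dp": the shift along the tool's x, y, z scaled (see below), a list of three; "angular": the turn, a rotation vector about the tool's x, y, z scaled (see below), a list of three. In form: {"gripper": [gripper, ...], "dp": [[tx, ty, tz], ...], "angular": [[ax, ay, az], ...]}. A call has 1 to 20 rows; each row shifts and turns the commanded pose from where the row before left it, along the tool's axes as they then stand; what a row does not reach is not made up. The controller multiplies each number of a shift by 30 mm and each number of a turn by 90 degrees. A row lasts 1/12 s, in which the tool goes at most 41.7 mm and 7.16 degrees, less where a joint would pass 70% of its speed; a pose out of reach is approached as far as the arm can. A call with a number of a shift or a turn outside -1 to 1 is refused whole. A call with a gripper value outside its range is refused whole. The fingers move at their own pace and stop on an object; "newtons" is the grip in N (left out, the last holds). Time passes only in rows, so rows that do not move let the fingers close. It gives the time, the measured TCP pose, the force, the opening and the grip force at its end, in the units of the state.
- observe(): the state, without advancing time (a new reading comes with each control period).
- get_image(name): name is "side" or "top"; returns the picture (420x560x3 uint8, red, green, blue); there is no depth.
- calibration(name): a dict with "fx", "fy", "cx", "cy" (pixels), "origin" and "attitude" of the camera in the world. Camera axes: x right, y up, looking along -z (the intrinsics and any distortion apply to the point x, -y, -z); pixel columns grow to the right and rows downward; lengths in m; the calibration is good to about 2 mm. A picture is of the moment at which its call begins. calibration takes no time and is no camera call.
- close_job(): hands the job in; it is judged then, once.
The state is a dict: "clock": time; "joint_pos": joint angles; "qd": joint speeds; "effort": joint torques, N m; "tool_pos": TCP position; "tcp_rot": TCP orientation; "wrist_force": force on the tool from outside, world axes, zero at the start; "wrist_torque": the same for the moment, N m; "gripper_width": opening from 0.0 (shut) to 1.0 (fully open); "grasp_force": force on a finger pad.
Only numpy, scipy, OpenCV 4.12 (cv2) and the standard library are available. Lean on these libraries where they do the work, as an engineer would, in place of code of your own. Each camera call takes 0.05 s, during which the arm holds its last target. There are 200 camera calls.

## Task

Show the apprentice the next cut by pointing, touching nothing: first point at the cutting end of the hand tool with the widest blade on the tool board, then at the flower carved on the panel. Each time bring the fingers, pointing down, over the middle of it with their tips only about two centimetres above, and stay there for at least a full second; rise well clear in between, and do not go down over any other blade or carving. Finish still pointing at the flower, with everything left where it lay.

Things in the scene. Friction and masses are not known exactly. Their poses are not given: they have to be found in the camera images.
- broad_chisel: Origin: centre of its length on its underside (z up); own -x runs towards the blade's end. Octagonal dark wooden handle, 22 mm thick, from x = -15 to +105 mm, brass ferrule, then the steel blade to x = -105 mm, held 11 mm above the underside. Whole tool 210 mm long, loose. This one has a fishtail blade that flares to 34 mm wide at the end: the widest of the three.
- broad_chisel_blade (a point): Point on top of that tool's steel, 15 mm back from its front end, on the centre line, 13 mm above the tool's underside (23 mm above the bench). z up, axes as the tool's. It is the middle of the flared cutting end: the first thing to point at.
- narrow_chisel: Origin: centre of its length on its underside (z up); own -x runs towards the blade's end. Octagonal dark wooden handle, 22 mm thick, from x = -15 to +105 mm, brass ferrule, then the steel blade to x = -105 mm, held 11 mm above the underside. Whole tool 210 mm long, loose. This one has a straight flat blade 8 mm wide.
- narrow_chisel_blade (a point): Point on top of that tool's steel, 15 mm back from its front end, on the centre line, 13 mm above the tool's underside (23 mm above the bench). z up, axes as the tool's.
- round_awl: Origin: centre of its length on its underside (z up); own -x runs towards the blade's end. Octagonal dark wooden handle, 22 mm thick, from x = -15 to +105 mm, brass ferrule, then the steel blade to x = -105 mm, held 11 mm above the underside. Whole tool 210 mm long, loose. This one has a round spike 7 mm thick, tapering to a point, that ends at x = -105 mm.
- round_awl_blade (a point): Point on top of that tool's steel, 15 mm back from its front end, on the centre line, 13 mm above the tool's underside (23 mm above the bench). z up, axes as the tool's.
- tool_board: Flat pale wooden board, 250 (x) x 280 (y) x 10 mm high, fixed to the bench; the three tools lie side by side on it, about 85 mm apart, blades towards the robot. It lies to the robot's left or right. Origin: centre of its underside.
- panel: Dark wooden panel, 170 (x) x 320 (y) x 26 mm high with a 6 mm raised rim, fixed to the bench on the other side from the tool board. Origin: centre of its underside. Three carvings stand in a row along its y axis, 95 mm apart, in any order; small scrolls run along the two long sides.
- flower: Carved round flower, 68 mm across: eight round petals around a round middle. Origin: its centre on the panel's top face, 26 mm above the bench; z up, turned with the panel.
- flower_top (a point): Top of the flower's middle, 12 mm above the panel's top face (38 mm above the bench): the second thing to point at. z up, turned with the panel.
- leaf: Carved leaf with a midrib and side lobes, about 78 mm long (along y) and 50 mm wide. Origin: its centre on the panel's top face; z up, turned with the panel.
- leaf_top (a point): Top of the leaf's middle, 8 mm above the panel's top face. z up, turned with the panel.
- diamond: Carved stepped diamond, 62 mm corner to corner. Origin: its centre on the panel's top face; z up, turned with the panel.
- diamond_top (a point): Top of the diamond's middle, 10 mm above the panel's top face. z up, turned with the panel.
- mug: White mug, 80 mm across, 95 mm high, handle on its own +y side, standing beyond the work. Origin: centre of its underside. Leave alone.
- glue_bottle: Small white bottle with blue cap, 44 mm across, 100 mm high, standing beyond the work. Origin: centre of its underside. Leave alone.
- mallet: Round wooden carver's mallet standing on its head, 84 mm across, 215 mm high, beyond the work. Origin: centre of its underside. Leave alone.
Things that resemble listed ones, but are neither listed nor needed, are in the scene too. Leave any pink or turquoise look-alike of the narrow_chisel alone.

How it is judged:
On the way, in this order (a step that is already met when the one before it is completed fails the run):
1. the downward fingers point at the cutting end of the widest blade from just above for a full second (horizontal distance between the grasp point and broad_chisel_blade below 0.028 m and z of the grasp point in the frame of broad_chisel_blade between 0 and 0.07 m and angle between the grasp point's own z axis and vertical above 2.4 rad), for 1 s.
2. then they point at the carved flower from just above for a full second (horizontal distance between the grasp point and flower_top below 0.018 m and z of the grasp point in the frame of flower_top between 0 and 0.07 m and angle between the grasp point's own z axis and vertical above 2.4 rad), for 1 s.
At the end, for the whole second after the job is handed in: The TCP (about 19 mm behind the fingertips) is still over the flower: within 18 mm of its middle sideways, 0 to 70 mm above its top, fingers within about 42 degrees of straight down; all tools, mug, bottle and mallet at rest within 6 mm of their starts (all of step 2 and distance of each of broad_chisel, narrow_chisel, round_awl, mug, glue_bottle, mallet from where it was at the start of the episode below 0.006 m and linear speed of each of broad_chisel, narrow_chisel, round_awl, mug, glue_bottle, mallet below 0.02 m/s); the robot touches nothing.
It fails at once if the robot touches anything (more than 0.3 N) (contact force between the arm and anything else above 0.3 N).
It fails at once if the fingers touch anything (more than 0.3 N) (contact force between the fingers and anything else above 0.3 N).
It fails at once if a tool, the mug, the bottle or the mallet is lifted or shifted by more than 6 mm (distance of any of broad_chisel, narrow_chisel, round_awl, mug, glue_bottle, mallet from where it was at the start of the episode above 0.006 m).
It fails at once if the tool point goes down over a wrong blade or carving (within 18 mm of its middle sideways and less than 70 mm above) ((horizontal distance between the grasp point and narrow_chisel_blade below 0.018 m and z of the grasp point in the frame of narrow_chisel_blade below 0.07 m) or (horizontal distance between the grasp point and round_awl_blade below 0.018 m and z of the grasp point in the frame of round_awl_blade below 0.07 m) or (horizontal distance between the grasp point and leaf_top below 0.018 m and z of the grasp point in the frame of leaf_top below 0.07 m) or (horizontal distance between the grasp point and diamond_top below 0.018 m and z of the grasp point in the frame of diamond_top below 0.07 m)).
It also fails if it takes over 38 s, if anything falls off the work surface, if the arm or the gripper's body presses on something with over 40 N, if the wrist force passes 120 N, or if a joint passes its speed limit or range.

## Working session

There is one attempt and no reset: what is moved stays moved. The work goes in short steps, Python scripts to look and compute and a tool call to move; the robot and the scene stay as the last step left them, time stands still between calls to the robot, and variables do not carry over. Pictures are saved under pics/ and viewed, at most 10 in all, crops included, and the job is handed in when it is done.

Besides the shell and the picture viewer there is one more tool, called after "Call:" as name(argument=value, ...), one argument or row to a line, values as JSON. step_arm: Moves the arm, as the interface text tells. Shifts and turns lie within -1 to 1; 1 stands for 30 mm of shift or 90 degrees of turn. Its arguments: {"type":"object","properties":{"gripper":{"type":"array"},"dp":{"type":"array"},"angular":{"type":"array"},"newtons":{"type":"number"}},"required":["gripper","dp","angular"]}

```bash
mkdir -p pics
python3 - <<'E'
from rig import *
import cv2
for n in("top","side"):
    cv2.imwrite(f"pics/{n}1.png",get_image(n)[:,:,::-1]); print(calibration(n))
s=observe(); print(s["clock"],s["tool_pos"],s["tcp_rot"],s["gripper_width"])
E
```

```text
{'fx': 458.56615279227634, 'fy': 458.56615279227634, 'cx': 279.08775612704403, 'cy': 208.62543345554468, 'origin': array([ 0.4566751 , -0.11536713,  1.1986002 ]), 'attitude': array([ 0.06756321, -0.05943818, -1.56271556])}
{'fx': 444.80881227334925, 'fy': 444.80881227334925, 'cx': 273.6122450279685, 'cy': 204.68129472297483, 'origin': array([ 0.12600219, -0.82341357,  0.83239444]), 'attitude': array([ 0.79177745, -0.21356734, -0.46557918])}
0.1 [0.19947079 0.53872454 0.23242956] [-5.54278089e-01 -3.09166462e+00  2.46452859e-03] 1.0041636570560835
```

View pics/top1.png

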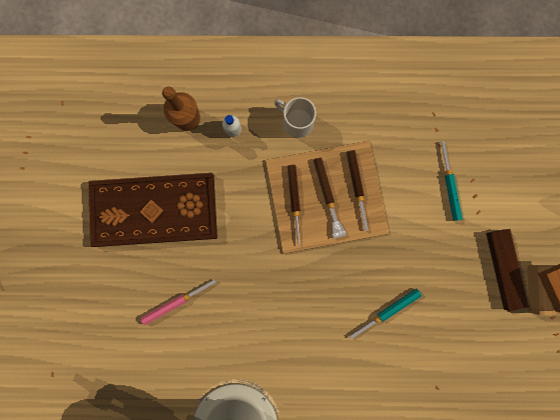

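View pics/side1.png

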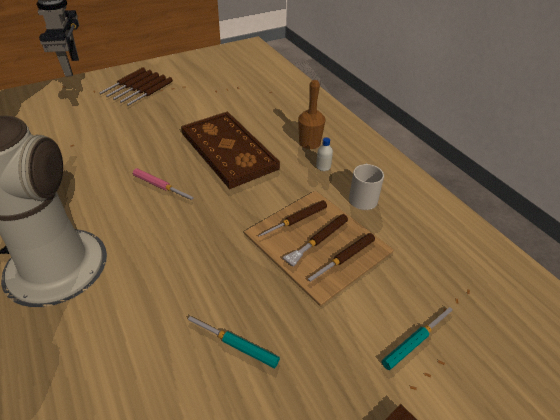

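The top view shows the panel on the robot's left with the leaf at (115,217), the diamond at (151,212) and the flower at (190,205). The tool board is on the right. Candidate blades are the left tool (297,240), the middle one with a flared end (338,230) and the right one (364,228). The pink tool (200,290) and the turquoise ones (360,328) and (445,150) are look-alikes. I choose the middle blade and the round flower, and will check both in one crop.

```bash
cat > h.py <<'E'
import numpy as np
from scipy.spatial.transform import Rotation as R
from rig import *
def ray(n,u,v,z):
    c=calibration(n); d=R.from_rotvec(c["attitude"]).apply([(u-c["cx"])/c["fx"],-(v-c["cy"])/c["fy"],-1])
    o=np.array(c["origin"]); return o+d*(z-o[2])/d[2]
E
python3 - <<'E'
from h import *
import cv2
t=cv2.imread("pics/top1.png"); s=cv2.imread("pics/side1.png")
f=lambda im,x,y,w,h,k:cv2.resize(im[y:y+h,x:x+w],None,fx=k,fy=k,interpolation=cv2.INTER_CUBIC)
a=f(t,85,170,140,80,5)[:300,:]
a=f(t,165,180,50,50,6);b=f(t,285,190,90,60,5)
c=f(s,205,130,70,50,5);d=f(s,270,215,90,60,5)
def pad(i):
    o=np.zeros((300,i.shape[1],3),np.uint8);o[:i.shape[0]]=i;return o
r1=np.hstack([pad(a),pad(b)]);r2=np.hstack([pad(c),pad(d)])
W=800;o=np.zeros((600,W,3),np.uint8);o[:300,:r1.shape[1]]=r1[:,:W];o[300:,:r2.shape[1]]=r2[:,:W]
cv2.imwrite("pics/crop.png",o)
E
```

```text
(no output)
```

View pics/crop.png

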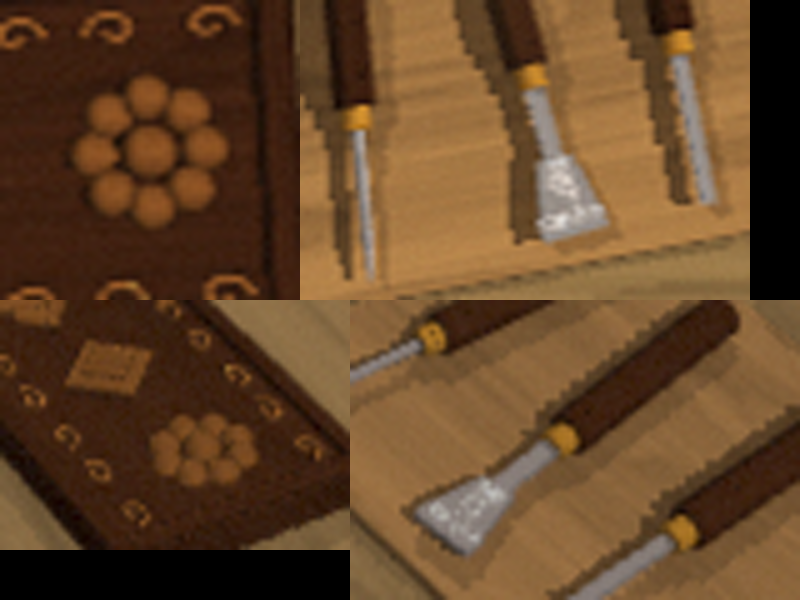

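The crop confirms both choices: the middle tool is the fishtail, with its end centre 15 mm back at about (338.4,231.2). The flower's middle is at (190.0,205.3) in the top view and (246,159.4) in the side view.

Run:
```python
from h import *
np.set_printoptions(precision=4,suppress=True)
for k,n,u,v,z in [("blade","top",338.4,231.2,.023),("blade end","top",340,236.8,.023),("blade end side","side",288.4,261.4,.023),("flower","top",190,205.3,.038),("flower side","side",246,159.4,.038),
 ("awl","top",298,239,.023),("narrow","top",365,226,.023),("diamond","top",151,212,.036),("leaf","top",115,217,.034),("malletbase","top",184,120,.08),("mug","top",299,118,.09)]:
    print(k,ray(n,u,v,z))
s=observe();print(s["clock"]); print(R.from_rotvec(s["tcp_rot"]).as_matrix())
```

```text
blade [ 0.4951 -0.2612  0.023 ]
blade end [ 0.4808 -0.2652  0.023 ]
blade end side [ 0.4815 -0.2632  0.023 ]
flower [0.5577 0.1176 0.038 ]
flower side [0.5556 0.1134 0.038 ]
awl [ 0.4744 -0.1579  0.023 ]
narrow [ 0.5089 -0.3293  0.023 ]
diamond [0.5401 0.217  0.036 ]
leaf [0.5268 0.3091 0.034 ]
malletbase [0.767  0.1291 0.08  ]
mug [ 0.771  -0.1567  0.09  ]
0.1
[[-0.9377  0.3474 -0.0009]
 [ 0.3474  0.9377 -0.0014]
 [ 0.0003 -0.0017 -1.    ]]
```

Call:
step_arm(
  gripper=[0.8,0.8,0.8,0.8,0.8,0.8,0.8,0.8,0.8,0.8,0.8,0.8,0.8,0.8,0.8,0.8,0.8,0.8,0.8,0.8],
  dp=[
    [-0.6,-0.7,0],
    [-0.6,-0.7,0],
    [-0.6,-0.7,0],
    [-0.6,-0.7,0],
    [-0.6,-0.7,0],
    [-0.6,-0.7,0],
    [-0.6,-0.7,0],
    [-0.6,-0.7,0],
    [-0.6,-0.7,0],
    [-0.6,-0.7,0],
    [-0.6,-0.7,0],
    [-0.6,-0.7,0],
    [-0.6,-0.7,0],
    [-0.6,-0.7,0],
    [-0.6,-0.7,0],
    [-0.6,-0.7,0],
    [-0.6,-0.7,0],
    [-0.6,-0.7,0],
    [-0.6,-0.7,0],
    [-0.6,-0.7,0],
  ],
  angular=[
    [0,0,0],
    [0,0,0],
    [0,0,0],
    [0,0,0],
    [0,0,0],
    [0,0,0],
    [0,0,0],
    [0,0,0],
    [0,0,0],
    [0,0,0],
    [0,0,0],
    [0,0,0],
    [0,0,0],
    [0,0,0],
    [0,0,0],
    [0,0,0],
    [0,0,0],
    [0,0,0],
    [0,0,0],
    [0,0,0],
  ],
)

```text
clock: 1.77
tool_pos: [0.3914, 0.0189, 0.233]
tcp_rot: [-0.555, -3.092, -0.0]
wrist_force: [0.7, 0.1, 0.9]
gripper_width: 0.206
grasp_force: 0.0
```

Call:
step_arm(
  gripper=[0.8,0.8,0.8,0.8,0.8,0.8,0.8,0.8,0.8,0.8,0.8,0.8,0.8,0.8],
  dp=[
    [-0.54,-0.63,0],
    [-0.54,-0.63,0],
    [-0.54,-0.63,0],
    [-0.54,-0.63,0],
    [-0.54,-0.63,0],
    [-0.54,-0.63,0],
    [-0.54,-0.63,0],
    [-0.54,-0.63,0],
    [-0.54,-0.63,0],
    [-0.54,-0.63,0],
    [-0.54,-0.63,0],
    [-0.54,-0.63,0],
    [0,0,0],
    [0,0,0],
  ],
  angular=[
    [0,0,0],
    [0,0,0],
    [0,0,0],
    [0,0,0],
    [0,0,0],
    [0,0,0],
    [0,0,0],
    [0,0,0],
    [0,0,0],
    [0,0,0],
    [0,0,0],
    [0,0,0],
    [0,0,0],
    [0,0,0],
  ],
)

```text
clock: 2.93
tool_pos: [0.4947, -0.2603, 0.2325]
tcp_rot: [-0.556, -3.091, -0.002]
wrist_force: [0.1, 1.0, -0.5]
gripper_width: 0.2
grasp_force: 0.0
```

Now I am over the blade. I go down 168 mm (5.6 units) to a TCP height of 0.065, which puts the tips about 23 mm above the steel.

Call:
step_arm(
  gripper=[0.8,0.8,0.8,0.8,0.8,0.8,0.8,0.8,0.8,0.8,0.8,0.8,0.8,0.8,0.8,0.8],
  dp=[
    [0,0,0.5],
    [0,0,0.5],
    [0,0,0.5],
    [0,0,0.5],
    [0,0,0.5],
    [0,0,0.5],
    [0,0,0.5],
    [0,0,0.5],
    [0,0,0.4],
    [0,0,0.4],
    [0,0,0.2],
    [0,0,0.2],
    [0,0,0.2],
    [0,0,0.2],
    [0,0,0],
    [0,0,0],
  ],
  angular=[
    [0,0,0],
    [0,0,0],
    [0,0,0],
    [0,0,0],
    [0,0,0],
    [0,0,0],
    [0,0,0],
    [0,0,0],
    [0,0,0],
    [0,0,0],
    [0,0,0],
    [0,0,0],
    [0,0,0],
    [0,0,0],
    [0,0,0],
    [0,0,0],
  ],
)

```text
clock: 4.27
tool_pos: [0.4949, -0.26, 0.0652]
tcp_rot: [-0.555, -3.092, -0.0]
wrist_force: [0.2, -0.5, -0.1]
gripper_width: 0.199
grasp_force: 0.0
```

Run:
```python
from rig import *
import cv2
im=get_image("side")[:,:,::-1][150:330,200:420]
cv2.imwrite("pics/s2.png",cv2.resize(im,None,fx=3,fy=3))
```

```text
(no output)
```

View pics/s2.png

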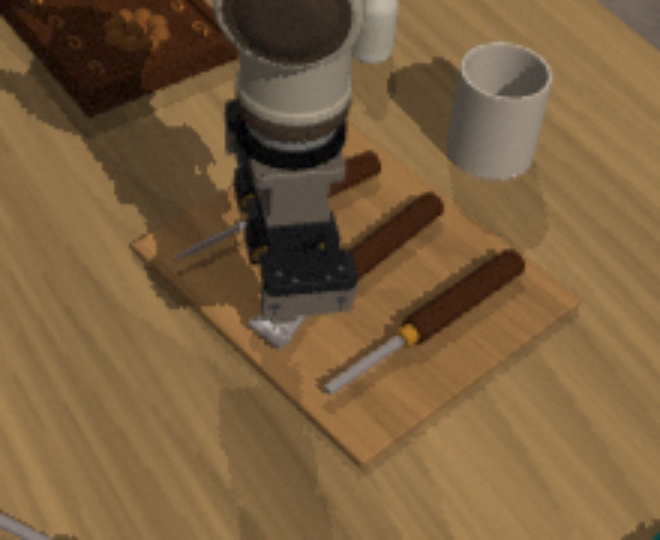

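The gripper stands over the flared end, with the steel still visible at crop (275,330), and nothing has been touched. I hold here for 1.5 s.

Call:
step_arm(
  gripper=[0.8,0.8,0.8,0.8,0.8,0.8,0.8,0.8,0.8,0.8,0.8,0.8,0.8,0.8,0.8,0.8,0.8,0.8],
  dp=[
    [0,0,0],
    [0,0,0],
    [0,0,0],
    [0,0,0],
    [0,0,0],
    [0,0,0],
    [0,0,0],
    [0,0,0],
    [0,0,0],
    [0,0,0],
    [0,0,0],
    [0,0,0],
    [0,0,0],
    [0,0,0],
    [0,0,0],
    [0,0,0],
    [0,0,0],
    [0,0,0],
  ],
  angular=[
    [0,0,0],
    [0,0,0],
    [0,0,0],
    [0,0,0],
    [0,0,0],
    [0,0,0],
    [0,0,0],
    [0,0,0],
    [0,0,0],
    [0,0,0],
    [0,0,0],
    [0,0,0],
    [0,0,0],
    [0,0,0],
    [0,0,0],
    [0,0,0],
    [0,0,0],
    [0,0,0],
  ],
)

```text
clock: 5.82
tool_pos: [0.4949, -0.26, 0.0653]
tcp_rot: [0.554, 3.092, -0.0]
wrist_force: [1.2, -0.3, 0.3]
gripper_width: 0.198
grasp_force: 0.0
```

Call:
step_arm(
  gripper=[0.8,0.8,0.8,0.8,0.8,0.8,0.8,0.8,0.8,0.8,0.8,0.8],
  dp=[
    [0,0,-0.5],
    [0,0,-0.5],
    [0,0,-0.5],
    [0,0,-0.5],
    [0,0,-0.5],
    [0,0,-0.5],
    [0,0,-0.5],
    [0,0,-0.5],
    [0,0,-0.5],
    [0,0,-0.5],
    [0,0,-0.5],
    [0,0,0],
  ],
  angular=[
    [0,0,0],
    [0,0,0],
    [0,0,0],
    [0,0,0],
    [0,0,0],
    [0,0,0],
    [0,0,0],
    [0,0,0],
    [0,0,0],
    [0,0,0],
    [0,0,0],
    [0,0,0],
  ],
)

```text
clock: 6.82
tool_pos: [0.4963, -0.2611, 0.2338]
tcp_rot: [0.553, 3.087, -0.005]
wrist_force: [-0.1, -0.1, 0.2]
gripper_width: 0.208
grasp_force: 0.0
```

Call:
step_arm(
  gripper=[0.8,0.8,0.8,0.8,0.8,0.8,0.8,0.8,0.8,0.8,0.8,0.8,0.8,0.8,0.8,0.8,0.8,0.8,0.8,0.8],
  dp=[
    [0.13,0.69,0],
    [0.13,0.69,0],
    [0.13,0.69,0],
    [0.13,0.69,0],
    [0.13,0.69,0],
    [0.13,0.69,0],
    [0.13,0.69,0],
    [0.13,0.69,0],
    [0.13,0.69,0],
    [0.13,0.69,0],
    [0.13,0.69,0],
    [0.13,0.69,0],
    [0.13,0.69,0],
    [0.13,0.69,0],
    [0.13,0.69,0],
    [0.13,0.69,0],
    [0.13,0.69,0],
    [0.13,0.69,0],
    [0,0,0],
    [0,0,0],
  ],
  angular=[
    [0,0,0],
    [0,0,0],
    [0,0,0],
    [0,0,0],
    [0,0,0],
    [0,0,0],
    [0,0,0],
    [0,0,0],
    [0,0,0],
    [0,0,0],
    [0,0,0],
    [0,0,0],
    [0,0,0],
    [0,0,0],
    [0,0,0],
    [0,0,0],
    [0,0,0],
    [0,0,0],
    [0,0,0],
    [0,0,0],
  ],
)

```text
clock: 8.48
tool_pos: [0.5581, 0.1144, 0.2292]
tcp_rot: [-0.551, -3.091, 0.001]
wrist_force: [-0.0, 0.3, -0.6]
gripper_width: 0.203
grasp_force: 0.0
```

Call:
step_arm(
  gripper=[0.8,0.8,0.8,0.8,0.8,0.8,0.8,0.8,0.8,0.8,0.8,0.8,0.8,0.8],
  dp=[
    [0,0,0.5],
    [0,0,0.5],
    [0,0,0.5],
    [0,0,0.5],
    [0,0,0.5],
    [0,0,0.5],
    [0,0,0.5],
    [0,0,0.4],
    [0,0,0.3],
    [0,0,0.3],
    [0,0,0.2],
    [0,0,0.2],
    [0,0,0.1],
    [0,0,0],
  ],
  angular=[
    [0,0,0],
    [0,0,0],
    [0,0,0],
    [0,0,0],
    [0,0,0],
    [0,0,0],
    [0,0,0],
    [0,0,0],
    [0,0,0],
    [0,0,0],
    [0,0,0],
    [0,0,0],
    [0,0,0],
    [0,0,0],
  ],
)

```text
clock: 9.65
tool_pos: [0.5583, 0.1138, 0.0798]
tcp_rot: [-0.554, -3.092, 0.0]
wrist_force: [0.6, -0.1, 0.2]
gripper_width: 0.199
grasp_force: 0.0
```

Call:
step_arm(
  gripper=[0.8,0.8,0.8,0.8,0.8,0.8,0.8,0.8,0.8,0.8,0.8,0.8,0.8,0.8,0.8,0.8,0.8,0.8],
  dp=[
    [0,0,0],
    [0,0,0],
    [0,0,0],
    [0,0,0],
    [0,0,0],
    [0,0,0],
    [0,0,0],
    [0,0,0],
    [0,0,0],
    [0,0,0],
    [0,0,0],
    [0,0,0],
    [0,0,0],
    [0,0,0],
    [0,0,0],
    [0,0,0],
    [0,0,0],
    [0,0,0],
  ],
  angular=[
    [0,0,0],
    [0,0,0],
    [0,0,0],
    [0,0,0],
    [0,0,0],
    [0,0,0],
    [0,0,0],
    [0,0,0],
    [0,0,0],
    [0,0,0],
    [0,0,0],
    [0,0,0],
    [0,0,0],
    [0,0,0],
    [0,0,0],
    [0,0,0],
    [0,0,0],
    [0,0,0],
  ],
)

```text
clock: 11.15
tool_pos: [0.5585, 0.1138, 0.0803]
tcp_rot: [-0.554, -3.092, 0.0]
wrist_force: [0.3, 0.1, 0.1]
gripper_width: 0.2
grasp_force: 0.0
```

Run:
```python
from rig import *
import cv2
im=get_image("side")[:,:,::-1][60:260,150:400]
cv2.imwrite("pics/s3.png",cv2.resize(im,None,fx=3,fy=3))
```

```text
(no output)
```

View pics/s3.png

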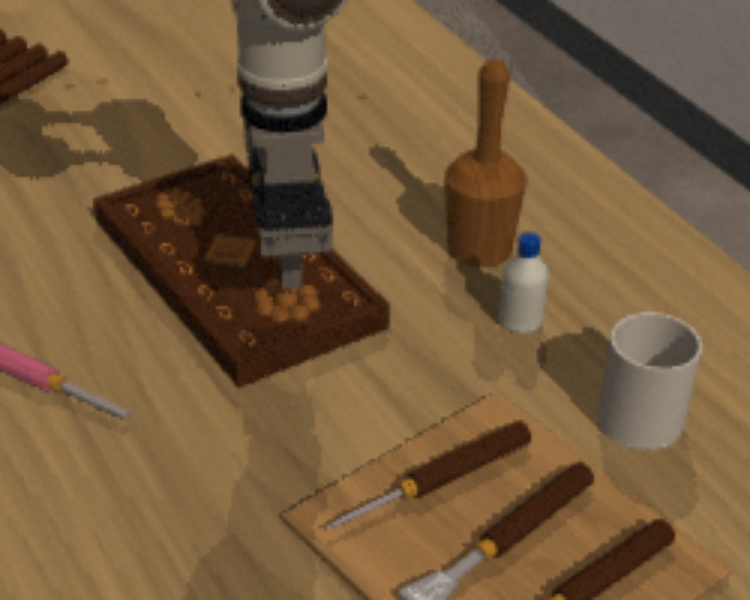

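The fingertips, at crop (290,285), hover just above the flower's middle at about (288,298), and everything lies where it was. I hand the job in.

```bash
python3 -c "
from rig import *
print(close_job())"
```

```text
the job is handed in; nothing more can be done
None
```

I pointed at the fishtail chisel's cutting end, then at the carved flower, holding over a second with the tips about 2 cm above each, and handed the job in still over the flower; no contact showed in the force readings and nothing looked moved, but the hand-in gave no verdict.

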